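# Shim the rocking thickness gauge

## Robot

A 6-joint arm with a two-finger parallel gripper is mounted at the origin on the work surface. World frame = base frame: x ahead of the robot, y to its left, z up, the work surface at z = 0. Lengths are in m, angles in rad, forces in N, time in s.
With the tool pointing down it reaches from about 0.375 to 0.975 m from the base axis. Payload 3.8 kg.
Tool frame: the origin (TCP) lies at the very end of the fingers, on their centre line; the grasp point (between the pads) lies bot.grasp_offset behind it (bot.grasp_offset is the distance from the TCP to the grasp point, in m); y points along the fingers, x is the direction in which the jaws open and shut, and the axes are right-handed (so a half turn about y gives the same grasp; the last joint's range is limited). The gripper opens to 85 mm and grips with 20 to 120 N. Pads are 22 mm wide; open, the fingers measure 114 mm over their backs; the gripper's body (76 mm by 85 mm) begins 54 mm behind the grasp point. The pads swing forward as they close: fully open they stand 13 mm farther back than shut.
Start: joints at [-1.356, 0.264, 1.604, -0, 1.274, -0.037], TCP at [0.168, -0.654, 0.231] pointing down, gripper open.
Joint ranges: [-2.63, 2.63], [-0.94, 2.18], [0.31, 2.57], [-1.31, 4.45], [0, 2.66], [-2.55, 2.55]. Speed limits (rad/s): [2.57, 2.57, 3.14, 3.14, 3.14, 3.14].

## Interface

Orientations are given as a rotation vector (axis times angle).
In Python, from workcell import sensors, read_camera, job, bot gives the robot as it stands.
- The arm moves only by the tool arm_command, never from a script. Its argument "deltas" is a list of rows, each a list of 4 numbers: the shift along the tool's x, y, z in m, then the turn about the tool's y in rad. A call has 1 to 20 rows; each row shifts and turns the commanded pose from where the row before left it, along the tool's axes as they then stand; what a row does not reach is not made up. A row lasts 1/8 s, in which the tool goes at most 62.5 mm and 10.7 degrees, less where a joint would pass 70% of its speed; a pose out of reach is approached as far as the arm can. A call is refused whole if a number of a shift passes 0.0625 or a number of a turn 0.188, either way. A call with a gripper value outside its range is refused whole. "fingers" is the finger opening in m, from 0 to 0.0854, set as the call begins (left out, the last holds). The fingers move at their own pace and stop on an object; "newtons" is the grip in N (left out, the last holds). Time passes only in rows, so rows that do not move let the fingers close. It gives the time, the measured TCP pose, the force and the opening at its end, in the units of the state.
- sensors.read_state(): the state, without advancing time (a new reading comes with each control period).
- read_camera(name): name is "side" or "top"; returns a dict with "color" (480x640x3 uint8, red, green, blue), "vfov" (degrees; the focal length in pixels is half the picture's height over the tangent of half this angle, whatever the lens; pixels are square), "cx", "cy" (the principal point, pixels), "R" (3x3) and "t" (3): a world point X has camera coordinates R X + t. Camera axes: x right, y down, z forward; pixel columns grow to the right and rows downward; lengths in m; the calibration is good to about 2 mm. A picture is of the moment at which its call begins. There is no depth.
- job.finish_job(): hands the job in, once; it reports no verdict.
The state is a dict: "time": time; "q": joint angles; "joint_vel": joint speeds; "joint_torque": joint torques, N m; "tool_pos": TCP position; "tcp_rot": TCP orientation; "wrist_force": force on the tool from outside, world axes, zero at the start; "torque": the same for the moment, N m; "width": opening from 0.0 (shut) to 1.0 (fully open).
Only numpy, scipy, OpenCV 4.12 (cv2) and the standard library are available. Lean on these libraries where they do the work, as an engineer would, in place of code of your own. Each camera call takes 0.05 s, during which the arm holds its last target.

## Task

The dial thickness gauge on the bench rocks, because the foot at the corner diagonally opposite its column hangs clear of the bench. Without picking anything up, push the wooden wedge thin end first under that foot until it is just snug and carries it, not so far that the gauge is jacked out of level or shoved along the bench. Then press down with a fingertip on the round corner ear above that foot, to check that the gauge no longer rocks, and leave it standing on the wedge, with the things around it undisturbed.

Things in the scene. Friction and masses are not known exactly. Their poses are not given: they have to be found in the camera images.
- gauge: Grey dial thickness gauge on four round feet, 3 kg, loose, 120 mm tall. Base plate 120 (x) x 160 (y) mm, underside 24, top 40 mm above the bench; round ears of radius 18 mm at its corners (x +-65, y +-85 mm). Column at (-32, -46), dial at the middle. Origin on the bench under the base's middle. It stands level on three feet; that under ear (+65, +85) is short: 3 to 4 N down on this ear tips it.
- wedge: Wooden wedge, 100 (its x) x 48 (y) mm, 60 g, flat on the bench. Thickness falls evenly from 23 mm at x = -50 mm (upright flat end face) to 3 mm at the thin end, x = +50 mm. Origin: middle of its underside. Starts 35 to 60 mm short of the foot, thin end pointing roughly at it. Free, it slides with under 1 N; 4 to 8 N of push wedges it snugly under the foot, where friction holds it; over 11 N may shove the gauge.
- foot_bottom (a point): Centre of the flat underside of the short foot, a disc 22 mm across and 8 mm thick on a screw that does not turn or give in this work; 7 to 11 mm above the bench, differing from time to time. Seen from the gauge it is at x = +65, y = +85 mm.
- ear_top (a point): Centre of the flat top of the round ear (36 mm across) above the short foot, 40 mm above the bench: the place to press, with some 5 to 15 N.
- packer: Bystander: flat wooden packer, 100 x 44 x 14 mm, same thickness all over, not a wedge. Origin at its underside.
- try_square: Bystander: small try square, wooden stock and steel blade, about 130 x 75 mm, 16 mm high. Origin at its underside.
- tape: Bystander: tape measure, 70 x 36 x 60 mm. Origin at its underside.
- glue: Bystander: glue bottle, 60 mm across, 160 mm tall. Origin at its underside.
- screws: Bystander: screw jar, 68 mm across, 80 mm tall. Origin at its underside.
- chisel: Bystander: screwdriver with a wooden handle, 200 mm long. Origin at its underside.
- sander: Bystander: cork sanding block, 110 x 60 x 28 mm. Origin at its underside.
There are look-alikes about, which are no part of the job. Leave any purple or turquoise look-alike of the wedge alone. Leave any orange or yellow look-alike of the gauge alone.

How it is judged:
By the outcome, as a careful person would: the job done as asked, in the order asked, and still so for the second after the job is handed in, with the robot touching nothing.
It also fails if it takes over 48 s, if anything falls off the work surface, if the arm or the gripper's body presses on something with over 40 N, if the wrist force passes 120 N, or if a joint passes its speed limit or range.

## Working session

There is one attempt and no reset: what is moved stays moved. The work goes in short steps, Python scripts to look and compute and a tool call to move; the robot and the scene stay as the last step left them, time stands still between calls to the robot, and variables do not carry over. Pictures are saved under pics/ and viewed, and the job is handed in when it is done.

Besides the shell and the picture viewer there is one more tool, called after "Call:" by a JSON object that holds its "fn" and its "kwargs". arm_command: Moves the arm, as the interface text tells. Its arguments: {"type":"object","properties":{"deltas":{"type":"array"},"fingers":{"type":"number"},"newtons":{"type":"number"}},"required":["deltas"]}

```bash
mkdir -p pics; ls
python3 - <<'E'
from workcell import sensors, read_camera, job, bot
import cv2,pickle,numpy as np
for n in("side","top"):
    d=read_camera(n); pickle.dump(d,open(f"{n}0.pkl","wb")); cv2.imwrite(f"pics/{n}0.png",d["color"][:,:,::-1]); print(n,d["vfov"],d["cx"],d["cy"],d["R"],d["t"],d.keys())
s=sensors.read_state();print(s); print(bot.grasp_offset)
E
```

```text
pics
side 48.25058393339978 325.9578794571251 243.5978032306951 [[-0.81771862 -0.57560259 -0.00423344]
 [-0.43591688  0.62404636 -0.64849257]
 [ 0.37591586 -0.52843902 -0.76120921]] [0.42592624 0.28377077 1.04961563] dict_keys(['color', 'vfov', 'cx', 'cy', 'R', 't'])
top 46.5462690226845 323.6840558382521 253.12632247388706 [[-0.02844697 -0.99950106 -0.01372584]
 [-0.99546514  0.02957372 -0.09041322]
 [ 0.09077403  0.01109161 -0.99580975]] [0.02615618 0.52248421 1.43488277] dict_keys(['color', 'vfov', 'cx', 'cy', 'R', 't'])
{'time': 0.1, 'q': array([-1.35590546e+00,  2.64708857e-01,  1.60523913e+00,  1.64372850e-05,
        1.27370296e+00, -3.69405048e-02]), 'joint_vel': array([-0.00037427, -0.0012413 , -0.00022637, -0.00107266,  0.00028595,
        0.00185101]), 'joint_torque': array([ 4.59917483e-04, -5.16708398e+01, -3.68589735e+01, -1.08222007e-04,
        6.29884045e-03, -2.96783014e-06]), 'tool_pos': array([ 0.16803107, -0.65306839,  0.23006469]), 'tcp_rot': array([-1.31648514,  1.02281337, -1.02019766]), 'wrist_force': array([ 0.10752995, -0.40930441,  0.28777649]), 'torque': array([ 0.0600637 ,  0.02108614, -0.01890293]), 'width': 0.9986145119087495}
0.0187
```

View pics/side0.png

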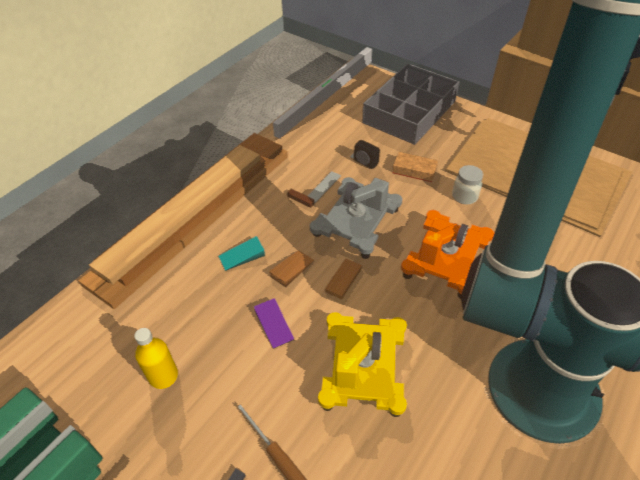

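View pics/top0.png

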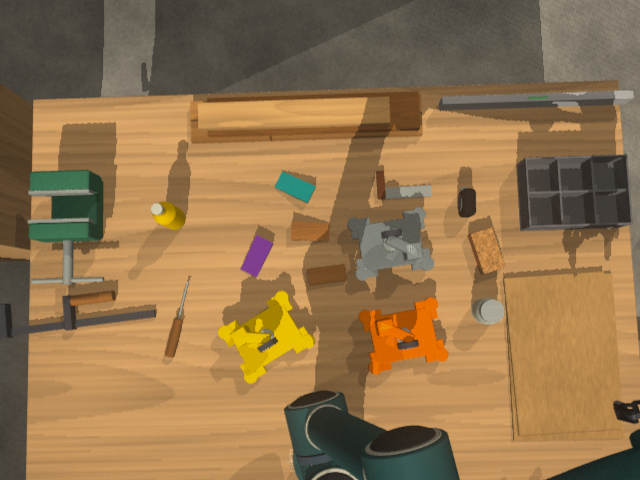

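```bash
cat > h.py <<'E'
import numpy as np,cv2,pickle
def ld(n): return pickle.load(open(n,"rb"))
def f(d): return 240/np.tan(np.radians(d["vfov"])/2)
def proj(d,X):
    c=np.atleast_2d(X)@d["R"].T+d["t"]; return np.c_[c[:,0]/c[:,2]*f(d)+d["cx"],c[:,1]/c[:,2]*f(d)+d["cy"]]
def ray(d,u,v,z):
    r=d["R"].T@np.array([(u-d["cx"])/f(d),(v-d["cy"])/f(d),1]); o=-d["R"].T@d["t"]
    return o+r*(z-o[2])/r[2]
def crop(d,x0,y0,x1,y1,s,name,gridstep=20):
    im=cv2.resize(d["color"][y0:y1,x0:x1,::-1].copy(),None,fx=s,fy=s,interpolation=cv2.INTER_CUBIC)
    for x in range(-(-x0//gridstep)*gridstep,x1,gridstep):
        cv2.line(im,((x-x0)*s,0),((x-x0)*s,8),(0,0,255),1);cv2.putText(im,str(x),((x-x0)*s+2,20),0,.4,(0,0,255),1)
    for y in range(-(-y0//gridstep)*gridstep,y1,gridstep):
        cv2.line(im,(0,(y-y0)*s),(8,(y-y0)*s),(0,0,255),1);cv2.putText(im,str(y),(10,(y-y0)*s+4),0,.4,(0,0,255),1)
    cv2.imwrite(name,im)
E
python3 - <<'E'
from h import *
crop(ld("top0.pkl"),280,190,440,300,5,"pics/tc0.png")
crop(ld("side0.pkl"),260,160,410,310,4,"pics/sc0.png")
E
```

```text
(no output)
```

View pics/tc0.png

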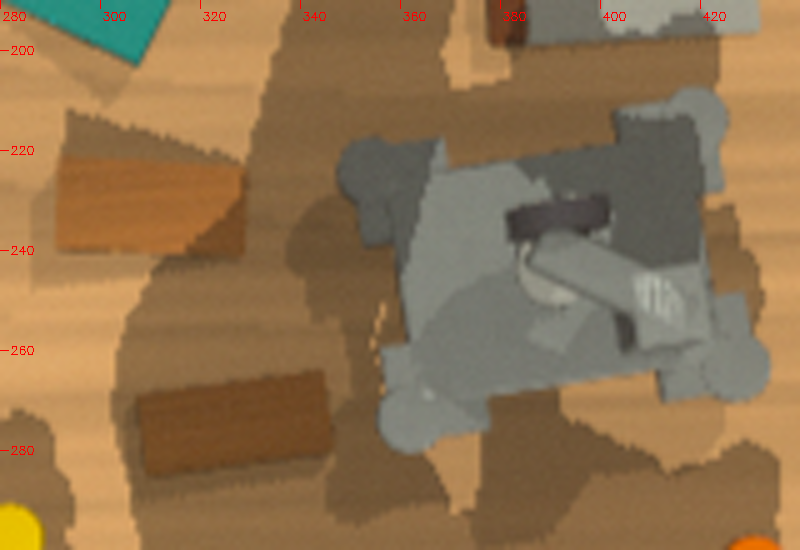

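View pics/sc0.png

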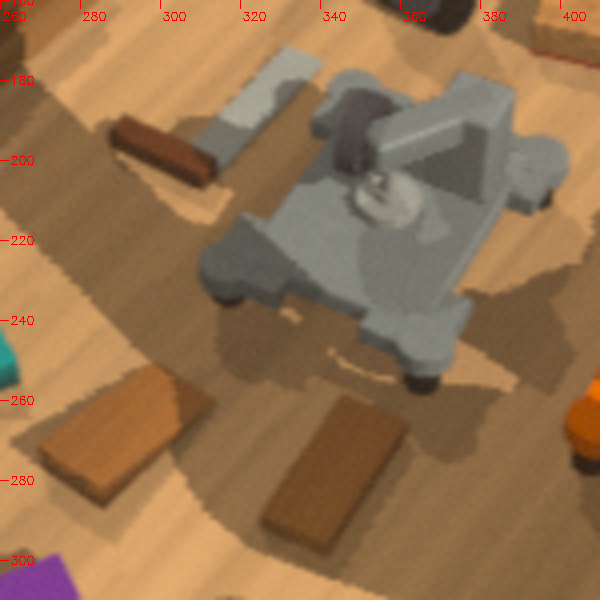

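```bash
cat > fit.py <<'E'
from h import *
from scipy.optimize import least_squares
T=ld("top0.pkl");S=ld("side0.pkl")
a=[ray(T,*p,.04)[:2] for p in [(354.5,224.3),(418.5,214.5),(362.3,273.3),(426.5,263.5)]]
print(np.round(a,4))
loc=np.array([[65,85],[65,-85],[-65,85],[-65,-85]])/1000
def tr(p,l): c,s=np.cos(p[2]),np.sin(p[2]); return np.array(l)@np.array([[c,s],[-s,c]])+p[:2]
r=least_squares(lambda p:(tr(p,loc)-a).ravel(),[.5,-.1,0])
print("gauge",r.x,np.round(r.fun*1000,1))
g=r.x
def circ(p,c,z,rad,n=40):
    t=np.linspace(0,2*np.pi,n);q=tr(p,np.c_[c[0]+rad*np.cos(t),c[1]+rad*np.sin(t)]);return np.c_[q,np.full(n,z)]
# wedge corners
wt=[(291.5,221),(328.5,222.5),(328.5,241.5),(291,240.5)]
print("wedge top px->", [np.round(ray(T,*p,z)[:2],4) for p,z in zip(wt,[.023,.003,.003,.023])])
pickle.dump(g,open("g.pkl","wb"))
def draw(d,x0,y0,x1,y1,s,name,w):
    im=cv2.resize(d["color"][y0:y1,x0:x1,::-1].copy(),None,fx=s,fy=s,interpolation=cv2.INTER_CUBIC)
    pl=lambda X,col:cv2.polylines(im,[np.int32((proj(d,X)+.5-[x0,y0])*s)],False,col,1)
    for l in loc: pl(circ(g,l,.04,.018),(0,255,0))
    pl(circ(g,loc[0],.008,.011),(0,0,255))
    for l in loc[1:]: pl(circ(g,l,.0,.011),(255,0,0))
    q=tr(w,np.array([[-.05,-.024],[.05,-.024],[.05,.024],[-.05,.024],[-.05,-.024]]))
    pl(np.c_[q,[.023,.003,.003,.023,.023]],(255,255,0)); pl(np.c_[q,np.zeros(5)],(255,0,255))
    cv2.imwrite(name,im)
E
python3 -c "
from fit import *"
```

```text
[[ 0.5943 -0.0713]
 [ 0.6149 -0.2381]
 [ 0.4665 -0.0871]
 [ 0.4869 -0.253 ]]
gauge [ 0.54062406 -0.16239094  0.1215494 ] [ 0.6  1.2  0.6 -0.8 -0.7  1.2 -0.5 -1.6]
wedge top px-> [array([0.6105, 0.0932]), array([ 0.6065, -0.004 ]), array([ 0.5555, -0.0025]), array([0.5589, 0.0957])]
```

Run:
```python
from fit import *
w=[.5829,.0456,np.arctan2(-.0978,-.0037)]
draw(T,280,190,440,300,5,"pics/td1.png",w)
draw(S,260,170,410,300,5,"pics/sd1.png",w)
```

```text
[[ 0.5943 -0.0713]
 [ 0.6149 -0.2381]
 [ 0.4665 -0.0871]
 [ 0.4869 -0.253 ]]
gauge [ 0.54062406 -0.16239094  0.1215494 ] [ 0.6  1.2  0.6 -0.8 -0.7  1.2 -0.5 -1.6]
wedge top px-> [array([0.6105, 0.0932]), array([ 0.6065, -0.004 ]), array([ 0.5555, -0.0025]), array([0.5589, 0.0957])]
```

View pics/td1.png

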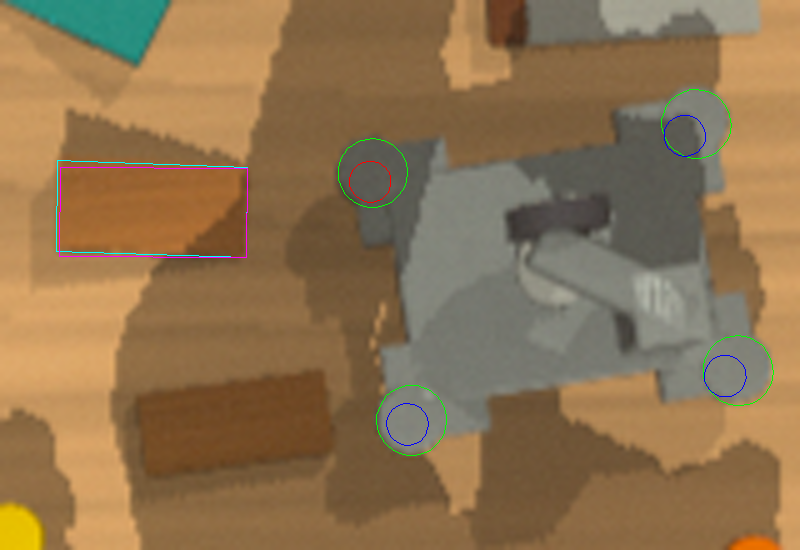

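View pics/sd1.png

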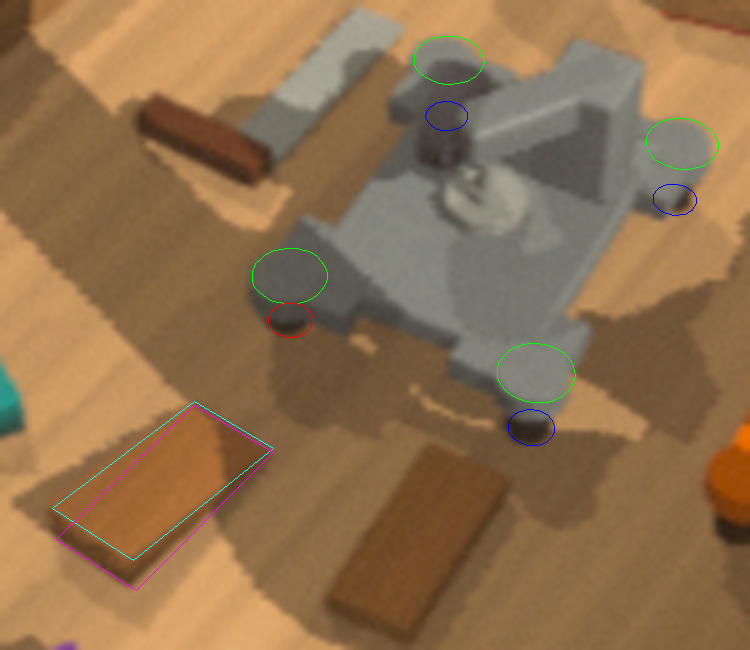

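Run:
```python
from workcell import sensors
from scipy.spatial.transform import Rotation as R
import numpy as np
s=sensors.read_state();M=R.from_rotvec(s["tcp_rot"]).as_matrix();print(np.round(M,3),s["time"],s["tool_pos"])
```

```text
[[ 0.249 -0.     0.968]
 [-0.968  0.002  0.249]
 [-0.002 -1.     0.   ]] 0.1 [ 0.16803107 -0.65306839  0.23006469]
```

Run:
```python
from h import *
crop(ld("top0.pkl"),235,170,335,290,5,"pics/tc2.png",10)
for p in [(272.5,239),(271,242),(260,236)]:
  print([np.round(ray(ld("top0.pkl"),*p,z)[:2],4) for z in(0,.023)])
```

```text
[array([0.5671, 0.1466]), array([0.5643, 0.1442])]
[array([0.5591, 0.1508]), array([0.5565, 0.1483])]
[array([0.5761, 0.1798]), array([0.5732, 0.1769])]
```

View pics/tc2.png

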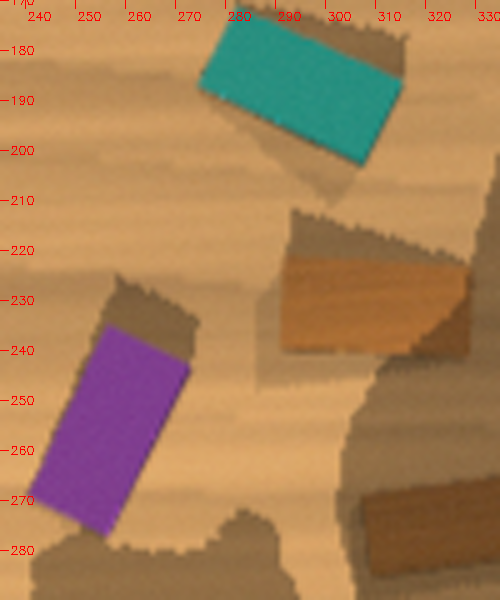

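Call:
{"fn": "arm_command", "kwargs": {"deltas": [[-0.01,0,0.01,0],[-0.02,0,0.02,0],[-0.0325,0,0.03,0],[-0.04,0,0.035,0],[-0.04,0,0.035,0],[-0.04,0,0.035,0],[-0.04,0,0.035,0],[-0.04,0,0.035,0],[-0.04,0,0.035,0],[-0.04,0,0.035,0],[-0.04,0,0.035,0],[-0.04,0,0.035,0],[-0.04,0,0.035,0],[-0.04,0,0.035,0],[-0.04,0,0.035,0],[-0.04,0,0.035,0],[-0.04,0,0.035,0],[-0.02,0,0.02,0],[-0.01,0,0.01,0],[0,0,0,0]], "fingers": 0.03}}

```text
time: 2.6
tool_pos: [0.5669, 0.1232, 0.231]
tcp_rot: [-1.319, 1.021, -1.021]
wrist_force: [-0.4, 0.5, -0.3]
width: 0.353
```

Call:
{"fn": "arm_command", "kwargs": {"deltas": [[0,0,0,-0.16],[0,0,0,-0.16],[0,0,0,-0.16],[0,0,0,-0.16],[0,0,0,-0.16],[0,0,0,-0.16],[0,0,0,-0.16],[0,0,0,-0.16],[0.018,0.03,-0.007,0],[0,0.04,0,0],[0,0.04,0,0],[0,0.03,0,0],[0,0.02,0,0],[0,0,0,0],[0,0,0,0]]}}

```text
time: 4.47
tool_pos: [0.5861, 0.1148, 0.0727]
tcp_rot: [-1.57, 0.029, -0.033]
wrist_force: [0.3, 0.5, 0.3]
width: 0.353
```

```bash
cat > look.py <<'E'
import sys
from workcell import sensors, read_camera
from h import *
n=sys.argv[1]
from scipy.spatial.transform import Rotation as R
s=sensors.read_state();M=R.from_rotvec(s["tcp_rot"]).as_matrix()
print(s["time"],np.round(s["tool_pos"],4),"yaw x",np.degrees(np.arctan2(M[1,0],M[0,0])),"tilt",np.round(M[:,1],3),s["wrist_force"],s["width"])
for c in("side","top"):
    d=read_camera(c);pickle.dump(d,open(f"{c}{n}.pkl","wb"))
    b=(280,190,440,300) if c=="top" else (260,170,410,300)
    crop(d,*b,5,f"pics/{c}{n}.png",10)
E
python3 look.py 3
```

```text
4.475 [0.5861 0.1148 0.0727] yaw x -2.25699291895495 tilt [ 0.002  0.    -1.   ] [0.34976028 0.53959129 0.31753888] 0.352788827300916
```

View pics/side3.png

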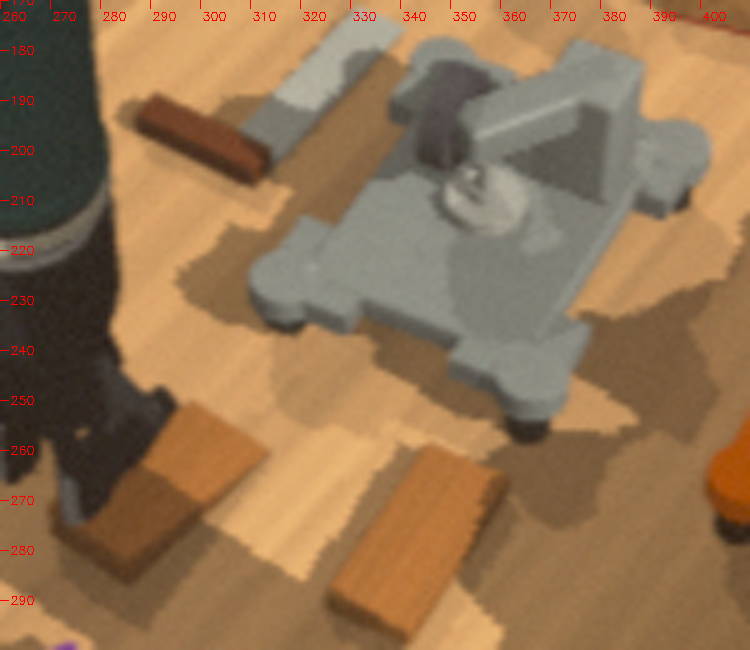

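View pics/top3.png

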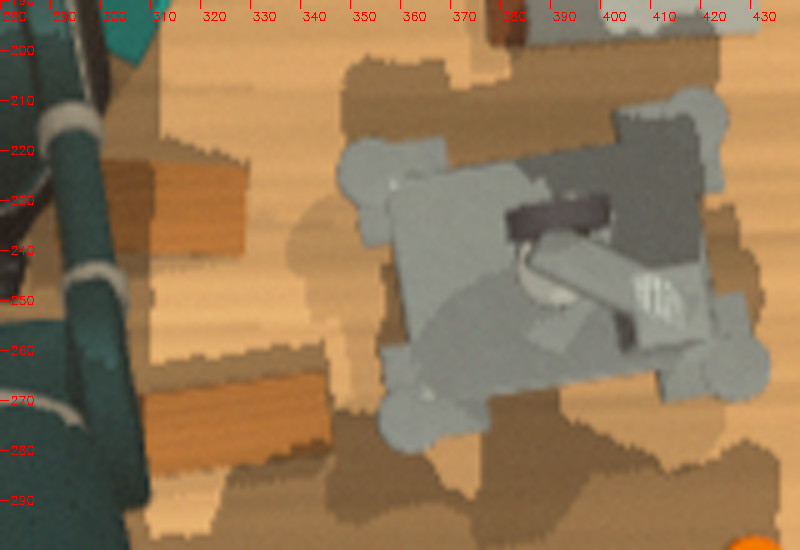

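Call:
{"fn": "arm_command", "kwargs": {"deltas": [[0,0.025,0,0],[0,0.025,0,0],[0,0.016,0,0],[0,0,0,0]]}}

```text
time: 5.08
tool_pos: [0.5843, 0.115, 0.0045]
tcp_rot: [-1.571, 0.032, -0.029]
wrist_force: [-0.2, 0.4, 0.6]
width: 0.35
```

```bash
python3 look.py 4
```

```text
5.075 [0.5843 0.115  0.0045] yaw x -2.225947235261715 tilt [-0.002 -0.    -1.   ] [-0.1796965   0.39889755  0.57199177] 0.3499119171086845
```

View pics/side4.png

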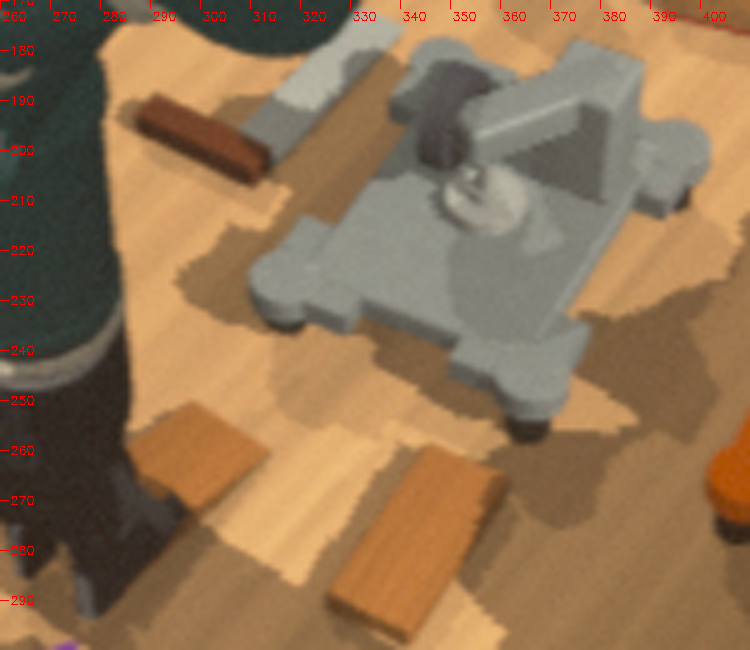

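Call:
{"fn": "arm_command", "kwargs": {"deltas": [[0,0,-0.003,0],[0,0,-0.003,0],[0,0,-0.003,0],[0,0,-0.003,0],[0,0,-0.003,0],[0,0,-0.003,0],[0,0,-0.002,0],[0,0,0,0]]}}

```text
time: 6.18
tool_pos: [0.5841, 0.0948, 0.0052]
tcp_rot: [-1.571, 0.031, -0.03]
wrist_force: [-0.2, -0.4, 0.6]
width: 0.352
```

```bash
python3 look.py 5
```

```text
6.175 [0.5841 0.0948 0.0052] yaw x -2.2406202759670912 tilt [-0. -0. -1.] [-0.181698   -0.35933098  0.56544205] 0.35234720412192483
```

View pics/side5.png

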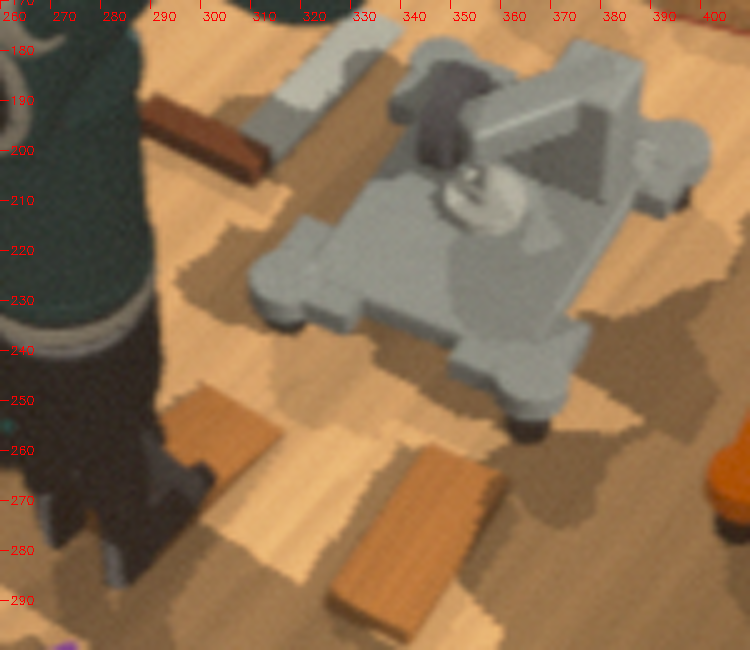

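View pics/top5.png

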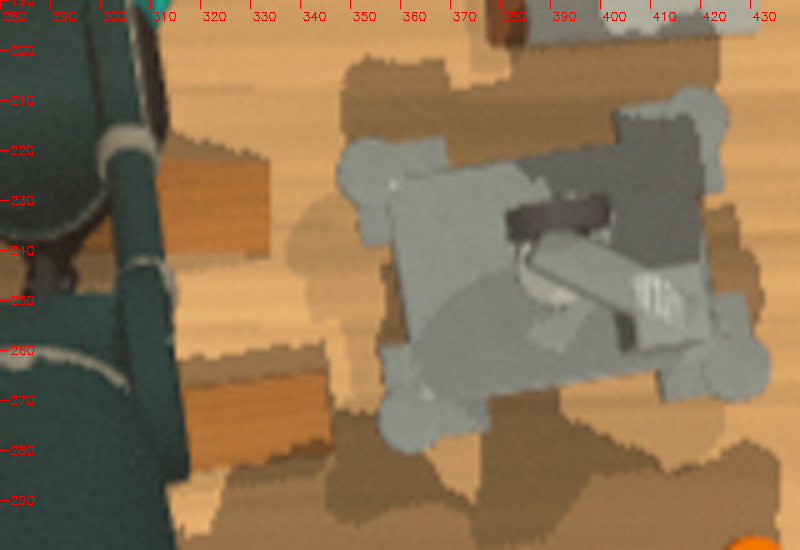

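Call:
{"fn": "arm_command", "kwargs": {"deltas": [[0,0,-0.003,-0.0115],[0,0,-0.003,-0.0115],[0,0,-0.003,-0.0115],[0,0,-0.003,-0.0115],[0,0,-0.003,-0.0115],[0,0,-0.003,-0.0115],[0,0,-0.003,-0.0115],[0,0,-0.003,-0.0115],[0,0,-0.003,-0.0115],[0,0,-0.003,-0.0115],[0,0,0,0]]}}

```text
time: 7.65
tool_pos: [0.5847, 0.0648, 0.0053]
tcp_rot: [-1.57, -0.06, 0.059]
wrist_force: [0.3, 0.3, 0.9]
width: 0.349
```

```bash
python3 look.py 6
```

```text
7.65 [0.5847 0.0648 0.0053] yaw x 4.3446532236778355 tilt [ 0. -0. -1.] [0.32160686 0.26951892 0.87080404] 0.3494672796238572
```

View pics/side6.png

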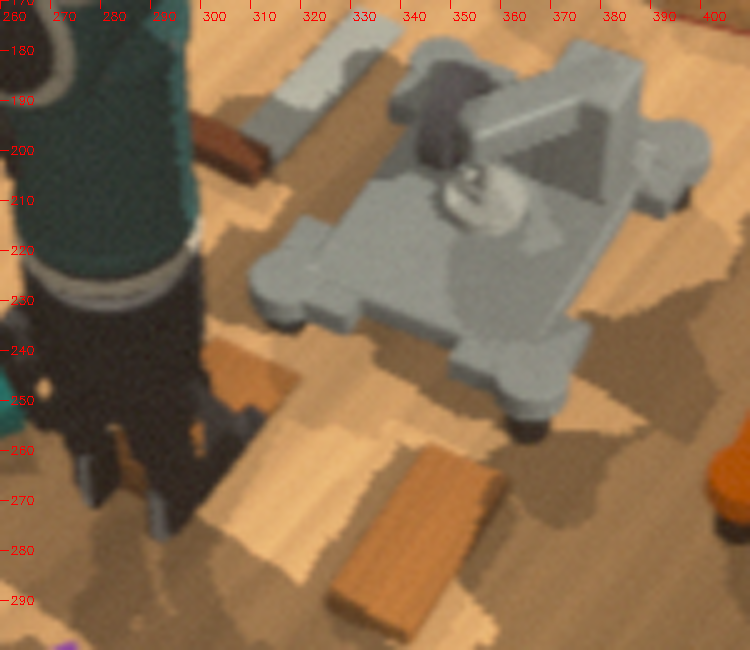

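View pics/top6.png

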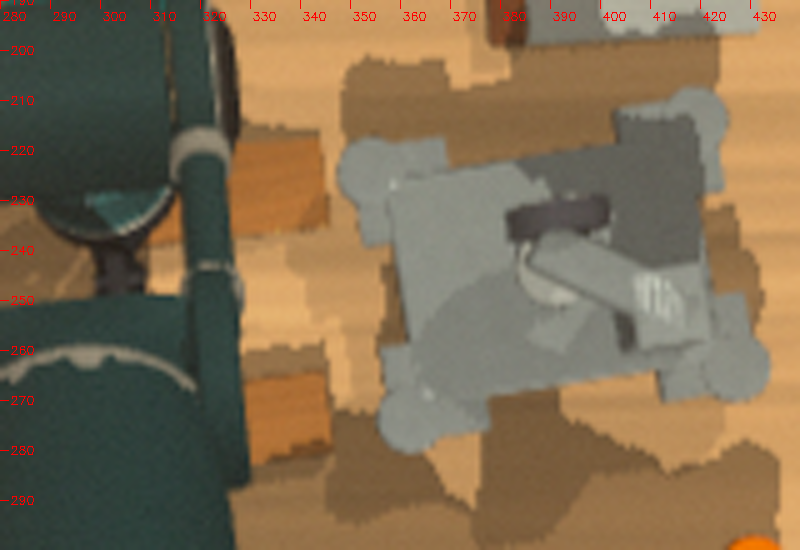

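Run:
```python
from h import *
T=ld("top6.pkl")
a,b=[ray(T,*p,.003)[:2] for p in [(342.8,217.2),(344.4,235.8)]];print(a,b,(a+b)/2,np.degrees(np.arctan2(*(a-b)[::-1])),np.linalg.norm(a-b))
```

```text
[ 0.61954868 -0.04249535] [ 0.56951142 -0.04516929] [ 0.59453005 -0.04383232] 3.058922247659847 0.05010865745790915
```

Call:
{"fn": "arm_command", "kwargs": {"deltas": [[0,0,-0.003,0.002],[0,0,-0.003,0.002],[0,0,-0.003,0.002],[0,0,-0.003,0.002],[0,0,-0.003,0.002],[0,0,-0.003,0.002],[0,0,-0.003,0.002],[0,0,-0.003,0.002],[0,0,-0.003,0.002],[0,0,-0.003,0.002],[0,0,-0.001,0],[0,0,-0.001,0],[0,0,0,0]]}}

```text
time: 9.38
tool_pos: [0.5867, 0.0331, 0.0053]
tcp_rot: [-1.57, -0.044, 0.044]
wrist_force: [0.2, -0.2, 1.1]
width: 0.35
```

```bash
python3 look.py 7
```

```text
9.375 [0.5867 0.0331 0.0053] yaw x 3.209257162073083 tilt [-0. -0. -1.] [ 0.23827487 -0.16939507  1.14075356] 0.3497667245870838
```

View pics/side7.png

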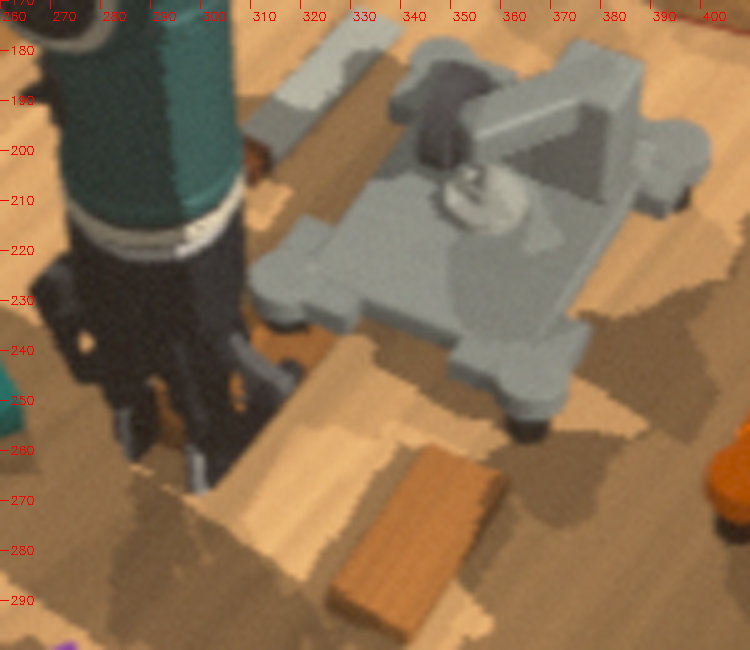

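View pics/top7.png

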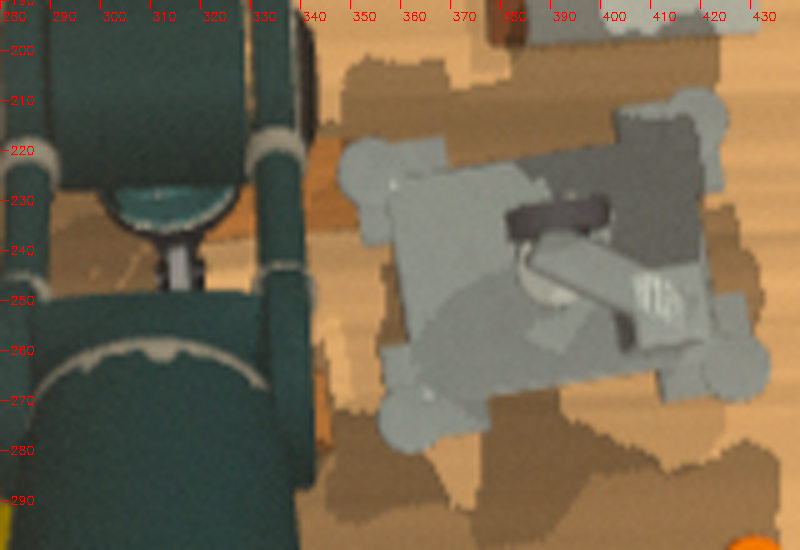

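Call:
{"fn": "arm_command", "kwargs": {"deltas": [[0,0,-0.001,0],[0,0,-0.001,0],[0,0,-0.001,0],[0,0,-0.001,0]]}}

```text
time: 9.98
tool_pos: [0.5869, 0.0291, 0.0053]
tcp_rot: [-1.57, -0.044, 0.044]
wrist_force: [-0.1, 1.3, -0.7]
width: 0.353
```

Call:
{"fn": "arm_command", "kwargs": {"deltas": [[0,0,-0.001,0],[0,0,-0.001,0],[0,0,-0.001,0]]}}

```text
time: 10.35
tool_pos: [0.5872, 0.0261, 0.0053]
tcp_rot: [-1.57, -0.044, 0.044]
wrist_force: [0.9, 0.4, -1.1]
width: 0.356
```

Call:
{"fn": "arm_command", "kwargs": {"deltas": [[0,0,-0.001,0],[0,0,-0.001,0]]}}

```text
time: 10.6
tool_pos: [0.5873, 0.0241, 0.0053]
tcp_rot: [-1.57, -0.044, 0.044]
wrist_force: [0.5, 0.6, -0.2]
width: 0.353
```

Call:
{"fn": "arm_command", "kwargs": {"deltas": [[0,0,-0.001,0],[0,0,-0.001,0]]}}

```text
time: 10.85
tool_pos: [0.5874, 0.0221, 0.0053]
tcp_rot: [-1.57, -0.044, 0.044]
wrist_force: [-0.3, -0.1, -0.2]
width: 0.349
```

Call:
{"fn": "arm_command", "kwargs": {"deltas": [[0,0,-0.001,0]]}}

```text
time: 10.98
tool_pos: [0.5875, 0.0211, 0.0053]
tcp_rot: [-1.57, -0.044, 0.044]
wrist_force: [-0.4, 0.6, -0.6]
width: 0.354
```

Call:
{"fn": "arm_command", "kwargs": {"deltas": [[0,0,-0.001,0]]}}

```text
time: 11.1
tool_pos: [0.5875, 0.0201, 0.0053]
tcp_rot: [-1.57, -0.044, 0.044]
wrist_force: [-0.9, 0.2, 0.0]
width: 0.351
```

Call:
{"fn": "arm_command", "kwargs": {"deltas": [[0,0,-0.001,0]]}}

```text
time: 11.22
tool_pos: [0.5875, 0.0191, 0.0053]
tcp_rot: [-1.57, -0.044, 0.044]
wrist_force: [0.1, 1.1, -0.3]
width: 0.355
```

Call:
{"fn": "arm_command", "kwargs": {"deltas": [[0,0,-0.001,0]]}}

```text
time: 11.35
tool_pos: [0.5876, 0.0182, 0.0053]
tcp_rot: [-1.57, -0.044, 0.044]
wrist_force: [-0.4, 2.1, 0.2]
width: 0.354
```

Call:
{"fn": "arm_command", "kwargs": {"deltas": [[0,0,-0.001,0]]}}

```text
time: 11.48
tool_pos: [0.5876, 0.0175, 0.0053]
tcp_rot: [-1.57, -0.044, 0.044]
wrist_force: [0.4, 3.5, 0.6]
width: 0.346
```

Call:
{"fn": "arm_command", "kwargs": {"deltas": [[0,0,-0.001,0]]}}

```text
time: 11.6
tool_pos: [0.5876, 0.017, 0.0053]
tcp_rot: [-1.569, -0.044, 0.044]
wrist_force: [0.5, 6.4, -0.7]
width: 0.356
```

Call:
{"fn": "arm_command", "kwargs": {"deltas": [[0,0,0,0]]}}

```text
time: 11.72
tool_pos: [0.5876, 0.0169, 0.0053]
tcp_rot: [-1.569, -0.044, 0.044]
wrist_force: [-0.3, 4.8, 0.8]
width: 0.349
```

```bash
python3 look.py 8
```

```text
11.725 [0.5876 0.0169 0.0053] yaw x 3.1914344087444517 tilt [-0.     0.001 -1.   ] [-0.34248887  4.76382179  0.75143263] 0.3488887396760183
```

View pics/side8.png

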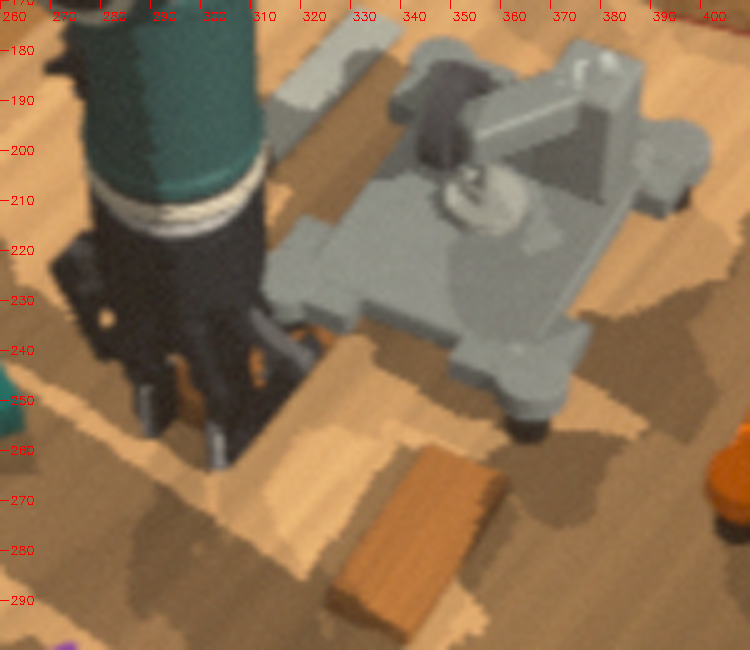

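View pics/top8.png

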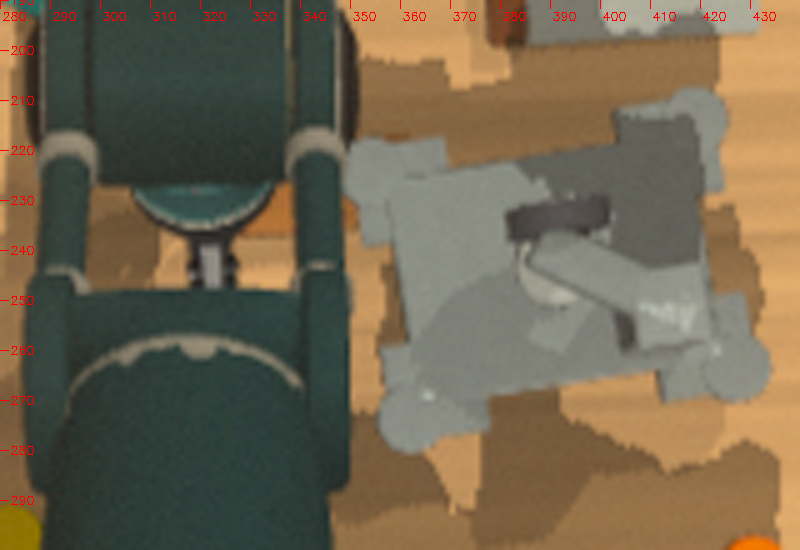

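Call:
{"fn": "arm_command", "kwargs": {"deltas": [[0,0,-0.0004,0],[0,0,0,0]]}}

```text
time: 12.08
tool_pos: [0.5876, 0.0168, 0.0053]
tcp_rot: [-1.569, -0.044, 0.044]
wrist_force: [0.5, 5.7, -0.5]
width: 0.35
```

Call:
{"fn": "arm_command", "kwargs": {"deltas": [[0,0,0,0]]}}

```text
time: 12.2
tool_pos: [0.5876, 0.0168, 0.0053]
tcp_rot: [-1.569, -0.044, 0.044]
wrist_force: [-1.1, 5.3, 0.7]
width: 0.353
```

Call:
{"fn": "arm_command", "kwargs": {"deltas": [[0,0,0.001,0],[0,0,0.001,0],[0,0,0.005,0],[0,0,0.008,0],[0,-0.02,0,0],[0,-0.04,0,0],[0,-0.04,0,0],[0,-0.02,0,0],[0,0,0.03,0],[0,0,0.05,0],[0,0,0.05,0],[0,0,0.02,0],[0,0,0,0],[0,0,0,0]]}}

```text
time: 13.95
tool_pos: [0.5784, 0.1794, 0.1251]
tcp_rot: [-1.571, -0.043, 0.044]
wrist_force: [-0.2, 0.1, 0.1]
width: 0.35
```

```bash
python3 look.py 9
cat > d.py <<'E'
import fit,sys
from fit import *
n=sys.argv[1];w=eval(sys.argv[2])
draw(ld(f"top{n}.pkl"),280,190,440,300,5,f"pics/td{n}.png",w)
draw(ld(f"side{n}.pkl"),260,170,410,300,5,f"pics/sd{n}.png",w)
E
python3 d.py 9 "[.591,-.045,np.radians(-86.8)]"
```

```text
13.95 [0.5784 0.1794 0.1251] yaw x 3.1929934357697314 tilt [-0.001 -0.001 -1.   ] [-0.15743446  0.14598573  0.09510516] 0.35035254258534215
[[ 0.5943 -0.0713]
 [ 0.6149 -0.2381]
 [ 0.4665 -0.0871]
 [ 0.4869 -0.253 ]]
gauge [ 0.54062406 -0.16239094  0.1215494 ] [ 0.6  1.2  0.6 -0.8 -0.7  1.2 -0.5 -1.6]
wedge top px-> [array([0.6105, 0.0932]), array([ 0.6065, -0.004 ]), array([ 0.5555, -0.0025]), array([0.5589, 0.0957])]
```

View pics/sd9.png

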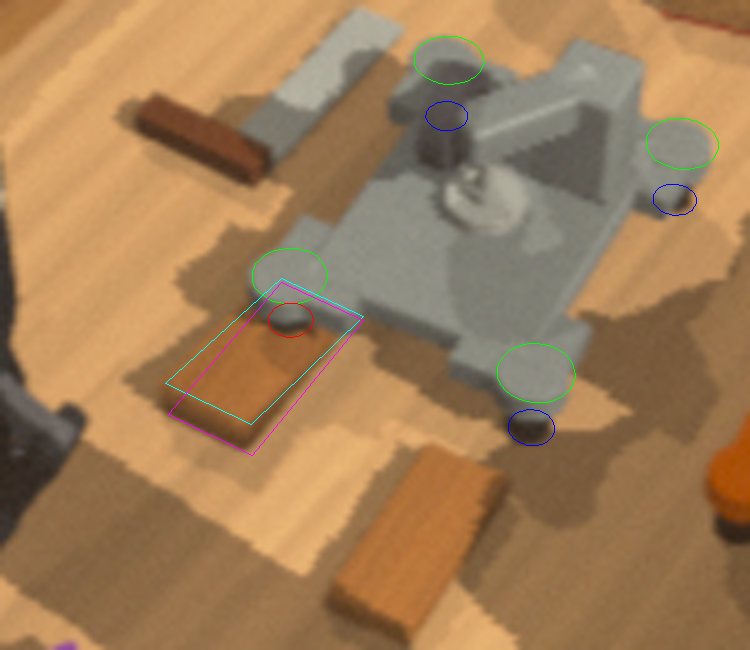

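View pics/td9.png

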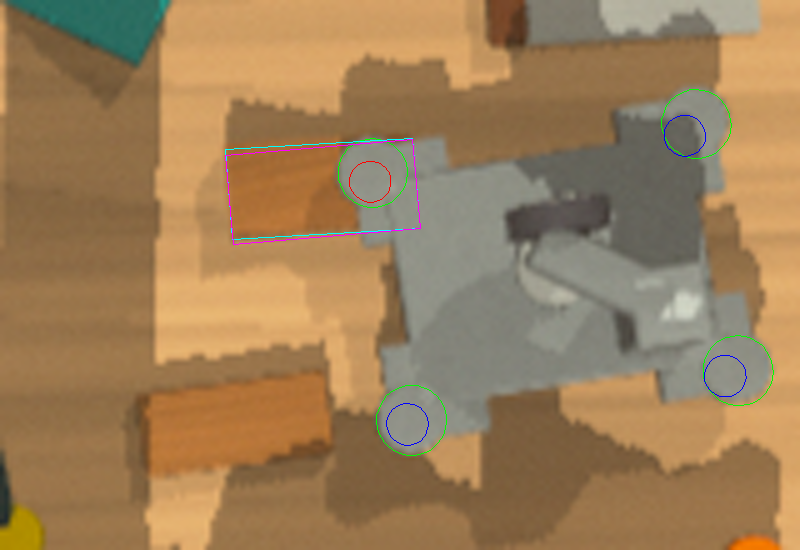

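Call:
{"fn": "arm_command", "kwargs": {"deltas": [[0.002,0,-0.02,0],[0,0,-0.03,0],[0,0,-0.04,0],[0,0,-0.04,0],[0,0,-0.04,0],[0,0,-0.04,0],[0,0,-0.03,0],[0,0,-0.01,0],[0,0.03,0,0],[0,0.025,0,0],[0,0.015,0,0],[0,0,0,0],[0,0,0,0]], "fingers": 0}}

```text
time: 15.68
tool_pos: [0.5953, -0.069, 0.0562]
tcp_rot: [-1.571, -0.045, 0.043]
wrist_force: [0.7, -0.3, 1.0]
width: 0.001
```

```bash
python3 look.py 10
```

```text
15.675 [ 0.5953 -0.069   0.0562] yaw x 3.2217308377934772 tilt [ 0.001 -0.    -1.   ] [ 0.70347894 -0.32109303  0.98239596] 0.0014742408373317245
```

View pics/side10.png

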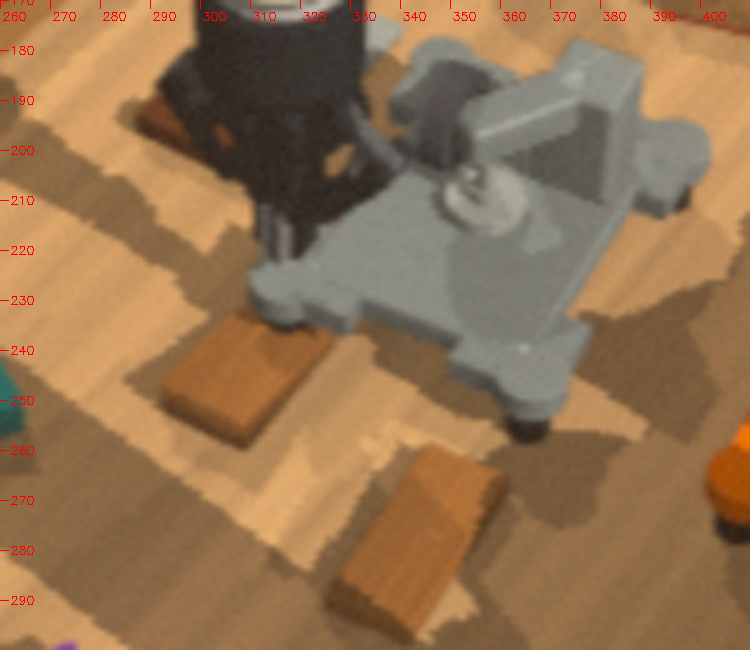

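Fingertip is above the ear (tip around (313,222) in the side view). Correct y by 1 mm, then press down in small steps.

Call:
{"fn": "arm_command", "kwargs": {"deltas": [[0,0.005,-0.0015,0],[0,0.005,0,0],[0,0.002,0,0],[0,0.001,0,0],[0,0.001,0,0],[0,0,0,0]]}}

```text
time: 16.52
tool_pos: [0.5946, -0.0705, 0.0413]
tcp_rot: [-1.57, -0.044, 0.044]
wrist_force: [0.3, -0.3, -0.3]
width: -0.002
```

Call:
{"fn": "arm_command", "kwargs": {"deltas": [[0,0.001,0,0],[0,0.001,0,0]]}}

```text
time: 16.77
tool_pos: [0.5948, -0.0705, 0.04]
tcp_rot: [-1.57, -0.044, 0.044]
wrist_force: [-2.7, -0.1, 8.8]
width: -0.004
```

Call:
{"fn": "arm_command", "kwargs": {"deltas": [[0,0.001,0,0]]}}

```text
time: 16.9
tool_pos: [0.5949, -0.0705, 0.0399]
tcp_rot: [-1.57, -0.044, 0.044]
wrist_force: [-5.3, 0.8, 13.5]
width: -0.0
```

Call:
{"fn": "arm_command", "kwargs": {"deltas": [[0,-0.0006,0,0],[0,0,0,0],[0,0,0,0],[0,0,0,0]]}}

```text
time: 17.4
tool_pos: [0.5948, -0.0705, 0.04]
tcp_rot: [-1.57, -0.044, 0.044]
wrist_force: [-3.8, 0.3, 6.0]
width: -0.004
```

```bash
python3 look.py 11
```

```text
17.4 [ 0.5948 -0.0705  0.04  ] yaw x 3.2143221464728295 tilt [ 0. -0. -1.] [-3.84338586  0.29516767  6.00536888] -0.00440775477916637
```

View pics/side11.png

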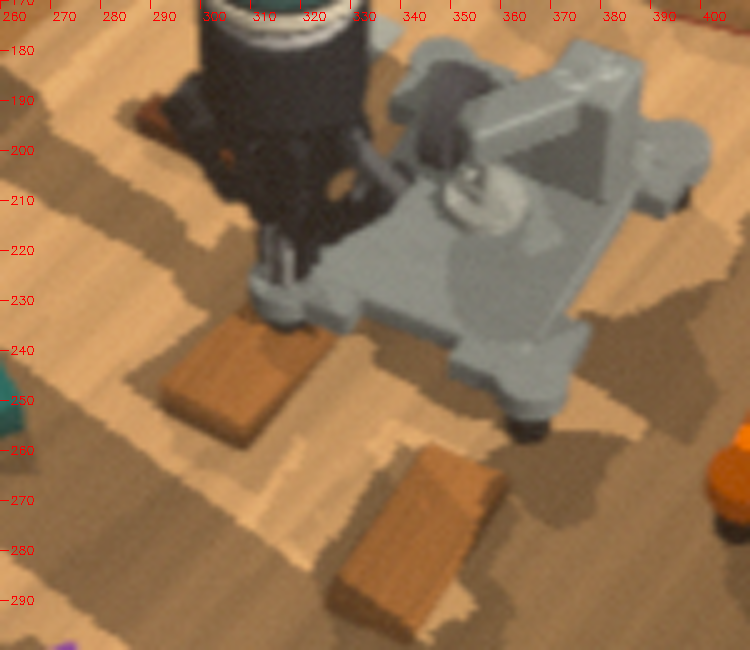

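Call:
{"fn": "arm_command", "kwargs": {"deltas": [[0,0.0004,0,0],[0,0,0,0],[0,0,0,0],[0,0,0,0],[0,0,0,0]]}}

```text
time: 18.12
tool_pos: [0.5948, -0.0705, 0.04]
tcp_rot: [-1.57, -0.044, 0.044]
wrist_force: [-4.4, 0.4, 9.4]
width: -0.0
```

Call:
{"fn": "arm_command", "kwargs": {"deltas": [[0,-0.001,0,0],[0,-0.002,0,0],[0,-0.01,0,0],[0,-0.03,0,0],[0,-0.04,0,0],[0,-0.04,0,0],[0,0,0.03,0],[0,0,0.05,0],[0,0,0.05,0],[0,0,0.05,0],[0,0,0.02,0],[0,0,0,0],[0,0,0,0]]}}

```text
time: 19.75
tool_pos: [0.5835, 0.128, 0.1615]
tcp_rot: [-1.571, -0.044, 0.044]
wrist_force: [1.0, -0.2, -0.6]
width: 0.0
```

```bash
python3 look.py 12;python3 d.py 12 "[.591,-.045,np.radians(-86.8)]" >/dev/null; python3 -c "
from h import *
for c in('top','side'): cv2.imwrite(f'pics/{c}full.png',ld(f'{c}12.pkl')['color'][:,:,::-1])"
```

```text
19.75 [0.5835 0.128  0.1615] yaw x 3.1833924763632395 tilt [-0.    -0.001 -1.   ] [ 1.02572014 -0.19684792 -0.5720183 ] 0.00024012229779942946
```

View pics/sd12.png

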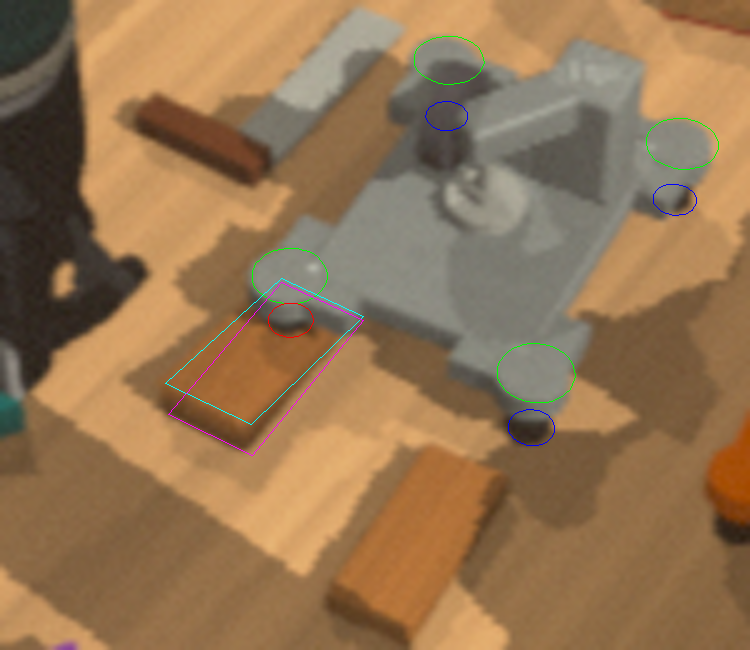

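View pics/td12.png

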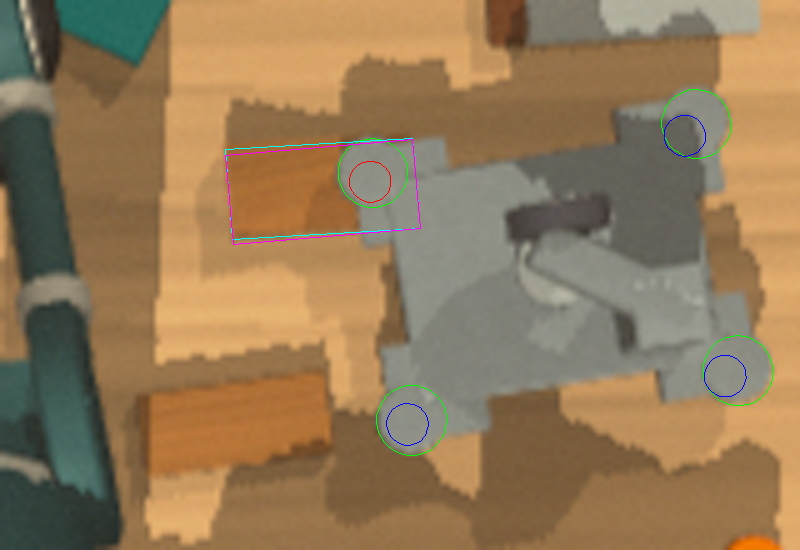

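View pics/sidefull.png

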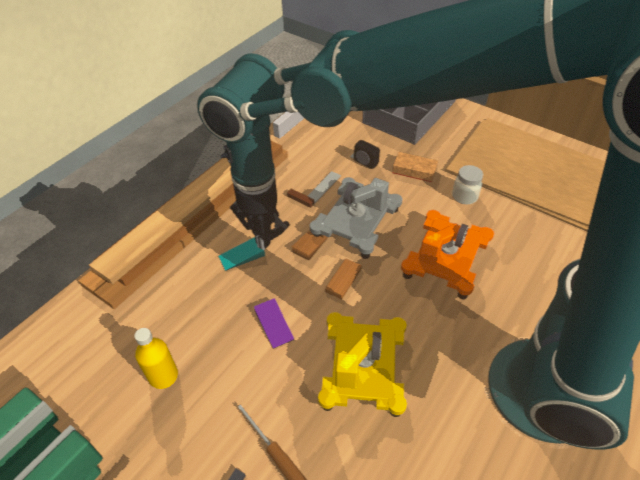

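```bash
python3 -c "
from workcell import job
print(job.finish_job())"
```

```text
the job is handed in; nothing more can be done
None
```

I pushed the wooden wedge thin end first along the bench under the gauge's short foot until it was snug, checked the gauge by pressing on the ear, and handed the job in at about 20 s. Nothing was picked up.

- **Wedging:** I stopped at a steady push of about 5.5 N; the highest single reading was 6.4 N. The wedge moved about 1.4 mm after first meeting the foot, so the foot rose by no more than about 0.3 mm.
- **Press check:** I pressed with the closed fingertips on the ear above that foot. The force peaked at 13.5 N, then I held it at roughly 6 N and 9 N. The fingertip stayed at 39.9 to 40.0 mm throughout, so the gauge no longer rocks. The press also put a sideways force of 4 to 5 N on the ear, but nothing slid.
- **Final pictures:** With the arm clear, the gauge is where it started to within what the cameras can show, standing on the wedge. The bystanders and look-alikes visible in the pictures appear undisturbed. The wedge sat in the same place before and after the press.

No check failed or disagreed. I could not measure the gauge's level directly; I judged it from the pictures and from how little the wedge moved after contact.

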